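Hold a round bar in the upright V-block

TASK

Pull the round steel bar up out of the wooden stock stand, leaving the square bar in its socket, and bring it upright into the vertical V of the steel V-block, its lower end on the base plate or within a centimetre above it. Push it into the V until it bears on both flanks along its length, and finish while still gripping it and holding it pressed there, upright, with a light steady push (5 N or a little more is enough; do not ram it). Leave the other things on the bench where they are.

Things in the scene. Friction and masses are not known exactly. Their poses are not given: they have to be found in the camera images.
- round_bar: Loose steel bar of ROUND section, diameter 24 mm, 110 mm long, about 0.22 kg, standing upright in one of the two outer sockets of the stand (its lower 32 mm are in the socket). Origin: centre of its lower end; z runs up along its axis.
- square_bar: Loose steel bar of SQUARE section, 18 x 18 mm, 110 mm long, upright in the other outer socket. Origin: centre of its lower end. Not to be taken.
- stock_stand: Fixed wooden block, 60 (x) x 140 (y) x 42 mm high, with three vertical round sockets of 27 mm diameter in a row along its y axis at y = -38, 0 and +38 mm, 32 mm deep (socket floor 10 mm above the bench); the middle one is empty. Origin: centre of its underside.
- v_block: Fixed rigid steel V-block with smooth, slippery (oiled) flanks, 80 (y) x 45 mm high, standing on end on a base plate 105 (x, centred at x = +8) x 104 x 10 mm; top of block 55 mm above the bench. The 90-degree V groove is vertical and opens to -x: mouth 64 mm wide at x = -15 mm; push along +x to seat a bar. Origin: bench level, directly below the axis of the seated round bar.
- v_left: The half of the V-block on the body's +y side with one flank of the V (the vertical plane through x = +17 mm, y = 0 running to x = -15 mm, y = +32 mm). Origin: 10 mm above the v_block origin; same axes.
- v_right: The other half, on the -y side, with the mirrored flank. Origin and axes as v_left.
- v_seat (a point): Point on top of the base plate, 10 mm above the bench, where the centre of the round bar's lower end is when the bar is seated on both flanks; axes as v_block.
- pin_tin: Bystander, loose: small open round tin, 64 mm across, 31 mm high. Origin: centre of its underside. Leave alone.
- loupe: Bystander, loose: black watchmaker's loupe, 36 mm across, 33 mm high. Origin: centre of its underside. Leave alone.
- tape_roll: Bystander, loose: roll of black tape, 55 mm across, 19 mm high. Origin: centre of its underside. Leave alone.
- cutter_2: Bystander, loose: toothed cutter disc, 48 mm across, 9 mm thick. Origin: centre of its underside. Leave alone.
- marker: Bystander, loose: marker pen lying flat, 127 x 18 mm. Origin: centre of its underside. Leave alone.
- lock_cylinder_2: Bystander, loose: lock cylinder lying flat, 65 x 33 mm, 17 mm high. Origin: centre of its underside. Leave alone.
There are look-alikes about, which are no part of the job. Leave any green or turquoise look-alike of the round_bar alone.

How it is judged (in metres and radians):
On the way:
1. the round bar is gripped and drawn clear of the stand, lower end above its top (z of round_bar in the frame of stock_stand above 0.047 m and contact force between the fingers and round_bar above 3 N and angle between round_bar's own z axis and vertical below 0.2 rad), for 0.1 s.
At the end, for the whole second after the job is handed in: The round bar is gripped by the fingers (over 5 N) and presses on each flank of the V with more than 1 N; its lower end lies within 3 mm of the seat axis sideways and at most 12 mm above the base plate; it is upright within 0.05 rad and at rest; the square bar still stands in its socket (contact force between round_bar and v_left above 1 N and contact force between round_bar and v_right above 1 N and contact force between the fingers and round_bar above 5 N and horizontal distance between round_bar and v_seat below 0.003 m and angle between round_bar's own z axis and vertical below 0.05 rad and z of round_bar in the frame of v_seat between -0.002 and 0.012 m and linear speed of round_bar below 0.01 m/s and distance of square_bar from where it was at the start of the episode below 0.015 m); the arm keeps its last pose, push and grip.
It fails at once if the round bar is rammed into the V-block (over 40 N) (contact force between round_bar and v_block above 40 N).
It fails at once if the square bar is pulled or knocked out of its place (distance of square_bar from where it was at the start of the episode above 0.015 m).
It fails at once if a bystander is pushed away by more than 20 mm (distance of any of pin_tin, loupe, tape_roll, cutter_2, marker, lock_cylinder_2 from where it was at the start of the episode above 0.02 m).
It also fails if it takes over 51 s, if anything falls off the work surface, if the arm or the gripper's body presses on something with over 40 N, if the wrist force passes 120 N, or if a joint passes its speed limit or range.

ROBOT

A 6-joint arm with a two-finger parallel gripper is mounted at the origin on a cart in front of the work surface, level with it; the furniture and walls round the work are solid. World frame = base frame: x ahead of the robot, y to its left, z up, the work surface at z = 0. Lengths are in mm, angles in degrees, forces in N, time in s.
With the tool pointing down it reaches from about 250 to 775 mm from the base axis. Payload 8.9 kg.
Tool frame: the origin (TCP) lies at the very end of the fingers, on their centre line; the grasp point (between the pads) lies ctrl.grip_point_offset behind it (ctrl.grip_point_offset is the distance from the TCP to the grasp point, in mm); z points along the fingers, y is the line along which they close (so a half turn about z gives the same grasp; the last joint's range is limited). The gripper opens to 85 mm and grips with 20 to 120 N. Pads are 22 mm wide; open, the fingers measure 114 mm over their backs; the gripper's body (76 mm by 85 mm) begins 54 mm behind the grasp point. The pads swing forward as they close: fully open they stand 13 mm farther back than shut.
Start: joints at [63.352, 16.656, -8.789, 64.555, 0, 82.019], TCP at [168.029, 497.383, 231.305] pointing down, gripper open.
Joint ranges: [-144.48, 144.48], [-52.06, 99.96], [-74.48, 78.29], [-112.23, 115.85], [-86.99, 84.42], [-180, 180]. Speed limits (degrees/s): [127.2, 127.2, 159.86, 180, 180, 180].

INTERFACE

Orientations are given as [roll, pitch, yaw] about the fixed x, y, z axes, in that order (R = Rz(yaw) Ry(pitch) Rx(roll)).
In Python, from workcell import ctrl gives the robot as it stands. Calls block until the motion is done:
- ctrl.movep(position, orientation): joint-space move of the TCP to a pose.
- ctrl.line_to(position, speed=150, rotation=None, guard=None): straight line of the TCP; rotation=None keeps the orientation; speed is the mean speed in mm/s. With guard (N) it stops when the force on the tool has changed by that much, and returns True; else False.
- ctrl.goto_joints(angles): joint-space move.
- ctrl.ungrasp() and ctrl.close_gripper(grip_force=None): open the fingers fully, or close them until they stop; grip_force is the grip in N (None keeps the last).
- ctrl.sleep(seconds).
- ctrl.ik(position, orientation): joint angles nearest the present ones, or None.
- ctrl.read_state(): the state.
- ctrl.capture(name): name is "scene" or "side" or "wrist"; returns a dict with "img" (420x560x3 uint8, blue, green, red), "fx", "fy", "cx", "cy" (pixels), "rvec" (rotation vector, rad) and "tvec" (3), from world to camera coordinates, as OpenCV has them; the wrist camera has in their place "mount" (4x4, takes a point from camera to tool coordinates, whose origin is the TCP and whose axes are the flange's). Camera axes: x right, y down, z forward; pixel columns grow to the right and rows downward; lengths in mm; the calibration is good to about 2 mm. A picture is of the moment at which its call begins: read the wrist's pose just before it. There is no depth.
A pose or a line that the arm cannot do raises ctrl.IKError and nothing moves.
- ctrl.hand_in(): hands the job in; it is judged then, once.
The state is a dict: "time_s": time; "joints": joint angles; "joint_vel": joint speeds; "effort": joint torques, N m; "eef_pos": TCP position; "tool_rot": TCP orientation; "force": force on the tool from outside, world axes, zero at the start; "torque": the same for the moment, N m; "finger_gap": opening from 0.0 (shut) to 1.0 (fully open); "grip_force": force on a finger pad.
Only numpy, scipy, OpenCV 4.12 (cv2) and the standard library are available. Lean on these libraries where they do the work, as an engineer would, in place of code of your own. Each camera call takes 0.05 s, during which the arm holds its last target. There are 200 camera calls.

## Working session

There is one attempt and no reset: what is moved stays moved. The work goes in short steps, each a Python script; the robot and the scene stay as the last script left them, time stands still between calls to the robot, and variables do not carry over. Pictures are saved under pics/ and viewed, at most 10 in all, crops included, and the job is handed in when it is done.

```bash
mkdir -p pics; ls
python3 - <<'E'
from workcell import ctrl
import cv2,pickle
d={}
for n in ("scene","side","wrist"):
    c=ctrl.capture(n); d[n]=c; cv2.imwrite(f"pics/{n}0.png",c["img"])
    print(n,{k:v for k,v in c.items() if k!="img"})
pickle.dump(d,open("c0.pkl","wb"))
print(ctrl.read_state(),ctrl.grip_point_offset)
E
```

```text
pics
scene {'fx': 499.65491192871366, 'fy': 499.65491192871366, 'cx': 275.33920830102306, 'cy': 214.1880150911851, 'rvec': array([ 2.20210285, -1.1568098 ,  0.40521146]), 'tvec': array([-62.18698052, 474.70973256, 593.16689533])}
side {'fx': 471.09278102181, 'fy': 471.09278102181, 'cx': 277.1970068069681, 'cy': 207.09390466862345, 'rvec': array([ 2.28889466, -0.67182876,  0.2494654 ]), 'tvec': array([-294.31620219,  399.17821158,  592.87340887])}
wrist {'fx': 334.38425228466104, 'fy': 334.38425228466104, 'cx': 282.38233958803374, 'cy': 205.2237392658529, 'mount': array([[-1.11455616e-03, -9.55778747e-01, -2.94084589e-01,
         7.60965658e+01],
       [ 9.99999240e-01, -1.22026602e-03,  1.75966455e-04,
         3.61774093e-01],
       [-5.27046430e-04, -2.94084169e-01,  9.55779380e-01,
        -1.42866816e+02],
       [ 0.00000000e+00,  0.00000000e+00,  0.00000000e+00,
         1.00000000e+00]])}
{'time_s': 0.15, 'joints': array([ 6.33517300e+01,  1.66798143e+01, -8.81984221e+00,  6.45552513e+01,
        2.57888064e-04,  8.20185085e+01]), 'joint_vel': array([-0.12139221,  0.00855157,  0.16967357,  0.03409947, -0.08031148,
        0.03327342]), 'effort': array([ 6.53164989e-05, -5.37372029e+01,  3.31520534e+01,  1.15417034e-02,
       -1.86990328e-04, -2.95683844e-05]), 'eef_pos': array([167.88347422, 497.09189923, 230.88807388]), 'tool_rot': array([-1.79945660e+02, -7.87950809e-03,  1.61333218e+02]), 'force': array([0.18630884, 0.33660454, 0.37770438]), 'torque': array([-0.00529907,  0.02436474, -0.00486162]), 'grip_force': 0.0, 'finger_gap': 1.0009418360215903} 18.700000000000003
```

View pics/scene0.png

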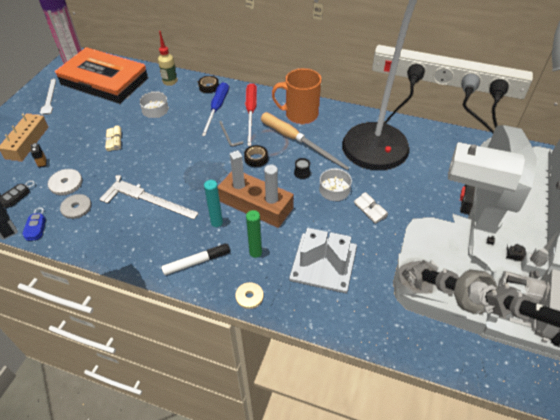

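View pics/side0.png

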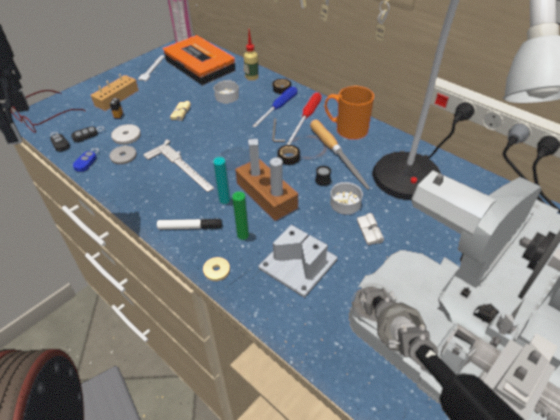

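Both views show the wooden stand with two bars (scene px about (237,170) and (271,183)). The V-block is at about (325,258). A green and a turquoise look-alike stand in front of the stand. I'll enlarge that area.

Run:
```python
import cv2,pickle,numpy as np
d=pickle.load(open("c0.pkl","rb"))
a=cv2.resize(d["scene"]["img"][140:290,195:395],None,fx=4,fy=4,interpolation=cv2.INTER_CUBIC)
b=cv2.resize(d["side"]["img"][130:300,200:400],None,fx=4,fy=3.5,interpolation=cv2.INTER_CUBIC)
cv2.imwrite("pics/a.png",a);cv2.imwrite("pics/b.png",b)
```

```text
(no output)
```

View pics/a.png

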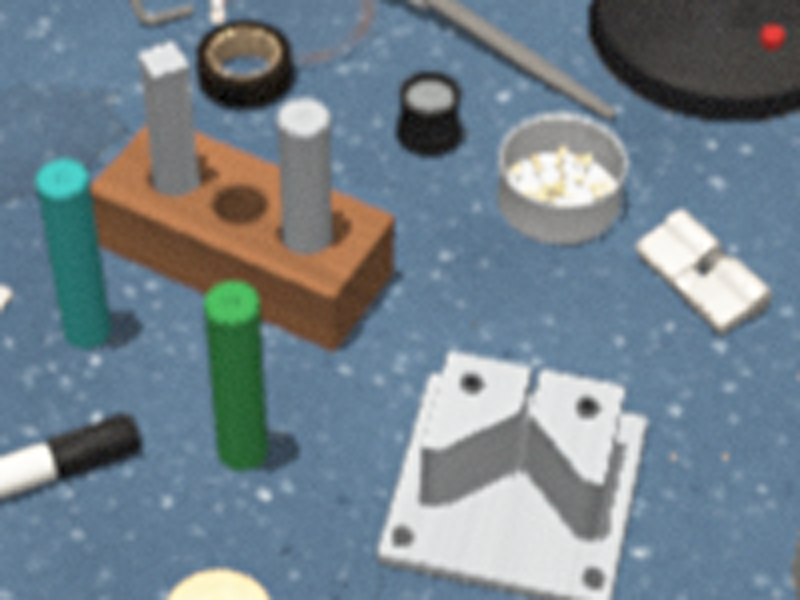

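View pics/b.png

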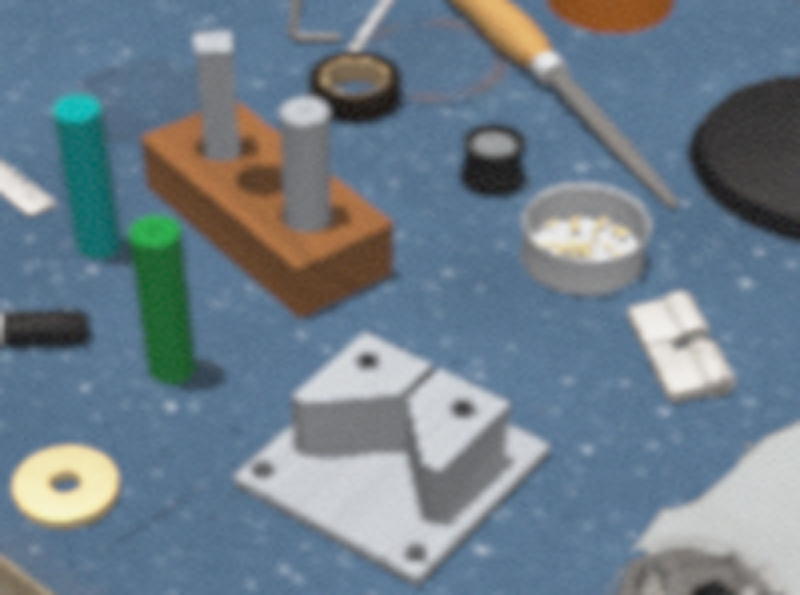

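Crop positions, scene view: round bar top (303,118), square bar top (163,60), V apex (524,405), plate corners (380,553), (612,600) and (645,418). Side view: round bar top (305,110), apex (405,398), mouths (295,402) and (435,470). The nearer bar is the round one. Next I'll fit the poses.

```bash
cat > h.py <<'E'
import numpy as np,cv2
from scipy.optimize import least_squares
def pose(c,state=None):  # world->cam R,t
    if "rvec" in c: return cv2.Rodrigues(np.array(c["rvec"]))[0],np.array(c["tvec"])
    from scipy.spatial.transform import Rotation as Ro
    R=Ro.from_euler("xyz",state["tool_rot"],degrees=True).as_matrix(); T=np.eye(4);T[:3,:3]=R;T[:3,3]=state["eef_pos"]
    M=np.linalg.inv(T@c["mount"]); return M[:3,:3],M[:3,3]
def proj(P,c,Rt):
    q=np.atleast_2d(P)@Rt[0].T+Rt[1]; return np.c_[c["fx"]*q[:,0]/q[:,2]+c["cx"],c["fy"]*q[:,1]/q[:,2]+c["cy"]]
def ray(uv,c,Rt,z):
    d=Rt[0].T@np.array([(uv[0]-c["cx"])/c["fx"],(uv[1]-c["cy"])/c["fy"],1.]); o=-Rt[0].T@Rt[1]
    return o+d*(z-o[2])/d[2]
def fitpose(obs,x0):  # obs: list of (c,Rt,modelpts,pix)
    def w(p,m): 
        a=p[2];return np.asarray(m)@np.array([[np.cos(a),np.sin(a),0],[-np.sin(a),np.cos(a),0],[0,0,1]])+[p[0],p[1],0]
    f=lambda p:np.concatenate([(proj(w(p,m),c,Rt)-px).ravel() for c,Rt,m,px in obs])
    r=least_squares(f,x0,loss="soft_l1",x_scale=[10,10,.1]); return r.x,f(r.x).reshape(-1,2)
VM=dict(ap=(17,0,55),lm=(-15,32,55),rm=(-15,-32,55),pl=(-44.5,52,10),pr=(-44.5,-52,10),br=(60.5,-52,10))
E
python3 - <<'E'
from h import *
import pickle
d=pickle.load(open("c0.pkl","rb"))
s,t=d["scene"],d["side"];Rs,Rt=pose(s),pose(t)
A=lambda u,v:(195+u/4,140+v/4)
B=lambda u,v:(200+u/4,130+v/3.5)
for n,a,b,z in [("round",(303,118),(305,110),120),("square",(163,60),(213,40),120),("apex",(524,405),(405,398),55),("lm",(425,450),(295,402),55),("rm",(600,485),(435,470),55),
 ("pl",(380,553),(235,478),10),("pr",(612,603),(418,580),10),("br",(645,418),(550,448),10),("green",(232,302),(157,230),110),("teal",(64,178),(80,108),110),("tinctr",(563,150),(587,215),31),("loupe",(430,95),(494,143),33)]:
    print(n,ray(A(*a),s,Rs,z).round(1)[:2],ray(B(*b),t,Rt,z).round(1)[:2])
k=["ap","lm","rm","pl","pr","br"]
m=[VM[i] for i in k]
ps=[A(524,405),A(425,450),A(608,485),A(380,553),A(612,603),A(645,418)]
pt=[B(405,398),B(295,402),B(435,470),B(235,478),B(418,580),B(550,448)]
for a0 in (-2,-1,0,1,2,3):
    x,r=fitpose([(s,Rs,m,ps),(t,Rt,m,pt)],[400,250,a0]);print(x[:2].round(1),np.degrees(x[2]).round(1),np.abs(r).mean().round(2))
E
```

```text
round [543.4 310.6] [545.7 311.6]
square [538.  386.3] [540.2 388.3]
apex [505.2 166.6] [503.1 163.4]
lm [460.4 189.3] [461.  187.7]
rm [487. 118.] [488.2 119. ]
pl [430.1 191.9] [430.  191.5]
pr [465.5  94.9] [464.2  95. ]
br [560.9 131.4] [561.4 129.3]
green [444.9 278.2] [446.5 278.4]
teal [460.7 383.2] [462.2 383. ]
tinctr [670.5 241.6] [669.8 242.8]
loupe [664.4 317.6] [666.3 317.8]
[488.3 158.7] 20.0 1.06
[488.3 158.7] 20.0 1.06
[488.3 158.7] 20.0 1.06
[488.3 158.7] 20.0 1.06
[488.3 158.7] 20.0 1.06
[488.3 158.7] 20.0 1.06
```

Run:
```python
from workcell import ctrl
from h import *
import pickle
out=[]
for p,yaw in [((488,158.5,210),20),((544.5,311,210),94)]:
    for y in (yaw,yaw-180):
        j=ctrl.ik(p,[180,0,y]); print(y,None if j is None else np.round(j))
ctrl.movep([470,152,220],[180,0,20])
ctrl.sleep(.2);st=ctrl.read_state();c=ctrl.capture("wrist");out.append((st,c));cv2.imwrite("pics/w1.png",c["img"])
ctrl.movep([544.5,311,200],[180,0,94])
ctrl.sleep(.2);st=ctrl.read_state();c=ctrl.capture("wrist");out.append((st,c));cv2.imwrite("pics/w2.png",c["img"])
print(st["time_s"],st["joints"],st["force"])
pickle.dump(out,open("w.pkl","wb"))
x,ps=None,None
for s,c in out:
    R=pose(c,s);a=np.radians(20);Q=np.array([[np.cos(a),np.sin(a),0],[-np.sin(a),np.cos(a),0],[0,0,1]])
    print(proj(np.array(list(VM.values()))@Q+[488.3,158.7,0],c,R).round(),proj([544.5,311,120],c,R))
cv2.imwrite("pics/w12.png",np.hstack([cv2.resize(o[1]["img"],(400,300)) for o in out]))
```

```text
20 [ 10.  16. -13.  61.   0. 170.]
-160 [ 10.  16. -13.  61.   0. -10.]
94 [ 23.  29.   6.  68.   0. 109.]
-86 [ 23.  29.   6.  68.   0. -71.]
3.275 [ 2.30019798e+01  2.87895152e+01  4.98685945e+00  6.61743666e+01
 -4.04404093e-03  1.09100198e+02] [0.50438969 0.07877236 0.0236312 ]
[[284. 146.]
 [250. 180.]
 [318. 180.]
 [237. 197.]
 [331. 197.]
 [336.  97.]] [[94.74131126 22.10453747]]
[[234. 328.]
 [193. 309.]
 [215. 360.]
 [172. 277.]
 [205. 351.]
 [288. 330.]] [[283.53306275 214.1043851 ]]
```

View pics/w1.png

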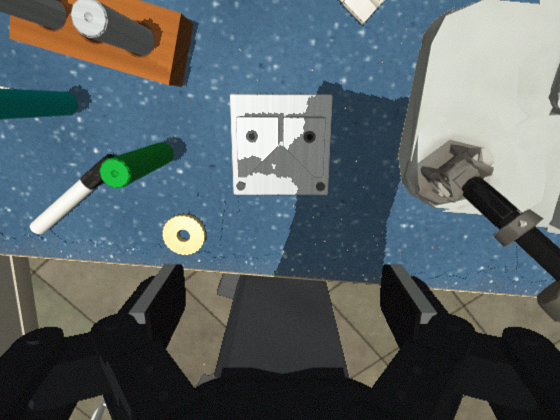

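View pics/w2.png

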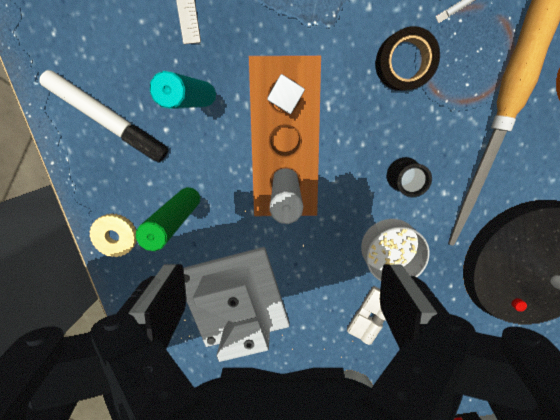

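W1 shows the V-block: apex at (280,146), plate corners (231,95), (331,95), (328,195) and (233,195). W2 shows the round bar top at (286,207), and the bar is clear of the fingers' closing line.

Run:
```python
from h import *
import pickle
o=pickle.load(open("w.pkl","rb"))
s,c=o[0];R=pose(c,s)
m=[VM["ap"],VM["pl"],VM["pr"],VM["br"],(60.5,52,10)]
px=[(280.5,146),(233,195),(328.5,195),(331.5,95),(231,95)]
x,r=fitpose([(c,R,m,px)],[488,158.5,.35]);print(x[:2],np.degrees(x[2]),r.round(1).tolist())
s,c=o[1];R=pose(c,s);print(ray((286,207),c,R,120))
# top disc by brightness
g=cv2.cvtColor(c["img"],cv2.COLOR_BGR2GRAY)[185:230,262:312]; h=(g>150).astype(np.uint8)
n,l,stt,cen=cv2.connectedComponentsWithStats(h);print(stt,cen+[262,185])
```

```text
[488.61808705 162.56737277] 19.94763597312087 [[0.0, -1.9], [0.3, 0.8], [-0.2, 1.0], [1.2, 0.0], [-2.1, -0.1]]
[545.86622908 316.34744641 120.        ]
[[   0    0   50   45 2108]
 [   8    7   24   16  142]] [[286.93358634 207.64421252]
 [280.06338028 197.43661972]]
```

Run:
```python
from workcell import ctrl
from h import *
ctrl.line_to([545,314,120],speed=150)
print(ctrl.line_to([545,314,57],speed=80,guard=8))
f0=ctrl.read_state()
ctrl.close_gripper(80)
ctrl.sleep(.3)
s=ctrl.read_state();print(f0["force"],s["force"],s["eef_pos"],s["finger_gap"],s["grip_force"],s["time_s"])
a=ctrl.capture("side")["img"][100:250,200:350];b=ctrl.capture("scene")["img"][100:250,200:350]
w=ctrl.capture("wrist")["img"]
f=lambda i:cv2.resize(i,(400,300))
cv2.imwrite("pics/g.png",np.vstack([np.hstack([f(a),f(b)]),np.hstack([f(w),f(w[150:360,140:420])])]))
```

```text
False
[-0.29289798  0.41133336 -0.11539182] [-0.01500651 -0.8288627   5.80348334] [545.30228694 314.06056689  57.33111973] 0.2626210380041805 72.06100344657898 5.85
```

View pics/g.png

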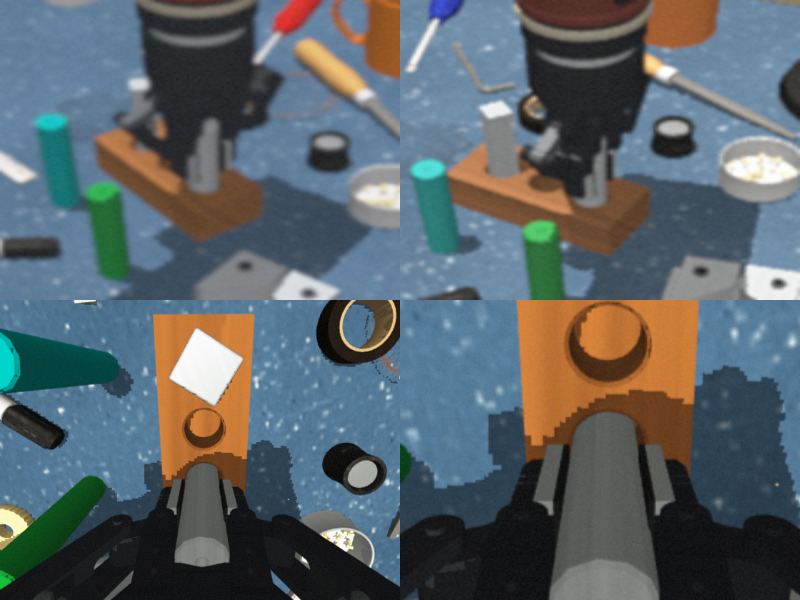

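The bar is gripped. Next I'll lift it, carry it over to the V mouth and descend 28 mm short of the seat.

```bash
cat >> h.py <<'E'
A=np.radians(20);ex=np.array([np.cos(A),np.sin(A),0]);ey=np.array([-np.sin(A),np.cos(A),0])
V0=np.array([488.5,160.7,0])
def loc(f): return np.array([f@ex,f@ey,f[2]]).round(2)
E
python3 - <<'E'
from workcell import ctrl
from h import *
ctrl.line_to([545.3,314,140],speed=80)
s=ctrl.read_state();print(s["force"],s["grip_force"],s["time_s"])
p=V0-28*ex
ctrl.movep([*p[:2],140],[180,0,20])
a=ctrl.capture("scene")["img"][140:290,250:450]; w=ctrl.capture("wrist")["img"]
ctrl.line_to([*p[:2],85],speed=80)
print(ctrl.line_to([*p[:2],62.5],speed=30,guard=5))
ctrl.sleep(.3);s=ctrl.read_state();print(loc(s["force"]),loc(s["eef_pos"]-V0),s["grip_force"],s["time_s"])
w2=ctrl.capture("wrist")["img"];b=ctrl.capture("side")["img"][150:300,220:420]
f=lambda i:cv2.resize(i,(400,300))
cv2.imwrite("pics/v.png",np.vstack([np.hstack([f(a),f(b)]),np.hstack([f(w),f(w2[60:360,80:480])])]))
E
```

```text
[ 0.23113095 -0.28259225 -2.40229286] 73.05662155151367 7.1917
False
[-0.78 -0.97 -2.43] [-2.792e+01 -1.000e-02  6.262e+01] 73.03950905799866 10.3167
```

View pics/v.png

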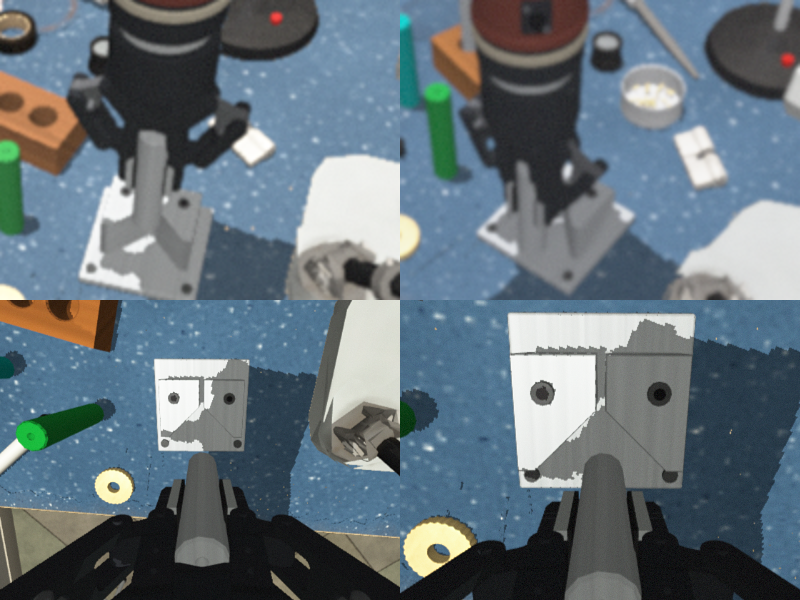

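The bar hangs upright in the V mouth, with its lower end at crop x≈602 lined up with the apex at x≈602. Now I'll push gently and null the lateral force.

Run:
```python
from workcell import ctrl
from h import *
s=ctrl.read_state();f0=loc(s["force"]);q=loc(s["eef_pos"]-V0);tgt=V0+(q[0]+42)*ex+np.array([0,0,62.5])
print(ctrl.line_to(tgt,speed=15,guard=3))
ctrl.sleep(.3);s=ctrl.read_state();print(loc(s["force"])-f0,loc(s["eef_pos"]-V0),s["torque"],s["grip_force"],s["time_s"])
x,y=loc(s["eef_pos"]-V0)[:2]
for i in range(8):
    f=loc(s["force"])-f0
    if f[0]<-7 and abs(f[1])<2.5: break
    y+=float(np.clip(f[1]*.12,-.5,.5)); x+=.3 if f[0]>-8 else (-.2 if f[0]<-14 else 0)
    ctrl.line_to(V0+x*ex+y*ey+[0,0,62.5],speed=5); ctrl.sleep(.3); s=ctrl.read_state()
    print(round(x,2),round(y,2),loc(s["force"])-f0,loc(s["eef_pos"]-V0),s["torque"].round(2),s["time_s"])
```

```text
True
[0.01 1.6  1.44] [ 0.21  0.27 61.57] [-0.03899663 -0.01064941 -0.0017685 ] 73.01996111869812 12.525
0.51 0.46 [0.07 1.9  0.57] [ 0.48  0.47 62.47] [-0.    0.01  0.01] 13.1417
0.81 0.69 [0.38 1.02 0.54] [ 0.8   0.69 62.5 ] [-0.06  0.02  0.01] 13.6917
1.11 0.81 [-0.62  0.75  0.77] [ 1.12  0.8  62.5 ] [-0.05 -0.04  0.04] 14.2417
1.41 0.9 [-0.86  1.92  1.72] [ 1.4   0.9  62.49] [-0.04 -0.03  0.05] 14.7917
1.71 1.13 [0.49 1.06 0.52] [ 1.72  1.12 62.5 ] [-0.   -0.02  0.01] 15.3417
2.01 1.26 [-1.52  0.32  1.07] [ 1.92  1.23 62.47] [-0.18  0.17  0.04] 15.8917
2.31 1.3 [-3.78 -0.85  1.54] [ 2.06  1.25 62.44] [-0.69  0.53 -0.01] 16.4417
2.61 1.2 [-4.94 -1.82  2.96] [ 2.16  1.14 62.38] [-0.92  0.8   0.  ] 16.9917
```

Run:
```python
from workcell import ctrl
from h import *
f0=np.array([-.78,-.97,-2.43]);x,y=2.61,1.2
s=ctrl.read_state()
for i in range(9):
    f=loc(s["force"])-f0
    if f[0]<-8.5 and abs(f[1])<2: break
    y+=float(np.clip(f[1]*.12,-.4,.4)); x+=.25 if f[0]>-9 else (-.2 if f[0]<-13 else 0)
    ctrl.line_to(V0+x*ex+y*ey+[0,0,62.5],speed=5); ctrl.sleep(.3); s=ctrl.read_state()
    print(round(x,2),round(y,2),loc(s["force"])-f0,loc(s["eef_pos"]-V0),s["torque"].round(2),s["time_s"])
ctrl.sleep(.8)
for i in range(3):
    ctrl.sleep(.2);s=ctrl.read_state();print(loc(s["force"])-f0,loc(s["eef_pos"]-V0),s["grip_force"],s["tool_rot"],s["time_s"])
w=ctrl.capture("wrist")["img"];b=ctrl.capture("side")["img"][150:300,220:420];a=ctrl.capture("scene")["img"][140:290,250:450]
f=lambda i:cv2.resize(i,(400,300),interpolation=cv2.INTER_CUBIC)
cv2.imwrite("pics/e.png",np.vstack([np.hstack([f(a),f(b)]),np.hstack([f(w),f(w[60:360,80:480])])]))
```

```text
2.86 0.96 [-4.66 -1.42  0.89] [ 2.28  1.08 62.37] [-0.76  0.98  0.04] 17.5417
3.11 0.79 [-4.36 -0.76  2.76] [ 2.27  1.08 62.31] [-0.73  1.18 -0.01] 18.0917
3.36 0.69 [-5.48  0.21  3.65] [ 2.3   1.06 62.27] [-0.7   1.31  0.01] 18.6417
3.61 0.72 [-5.33 -0.16  3.58] [ 2.36  1.07 62.28] [-0.83  1.51 -0.03] 19.1917
3.86 0.7 [-6.27 -1.05  4.45] [ 2.35  1.07 62.21] [-0.83  1.62  0.01] 19.7417
4.11 0.57 [-7.55  0.61  4.05] [ 2.36  1.07 62.14] [-0.75  1.79  0.01] 20.2917
4.36 0.65 [-8.64 -0.13  4.97] [ 2.44  1.07 62.14] [-0.94  1.9   0.  ] 20.8417
[-7.53  0.16  4.97] [ 2.41  1.07 62.11] 73.04566383361816 [-179.92305256    0.34012231   20.00738359] 21.8417
[-8.87 -0.45  4.63] [ 2.41  1.06 62.12] 73.04558157920837 [-179.9216536     0.33959836   20.00663119] 22.0417
[-8.24 -0.63  4.43] [ 2.38  1.06 62.1 ] 73.04542779922485 [-179.92380267    0.3437376    20.00603692] 22.2417
```

View pics/e.png

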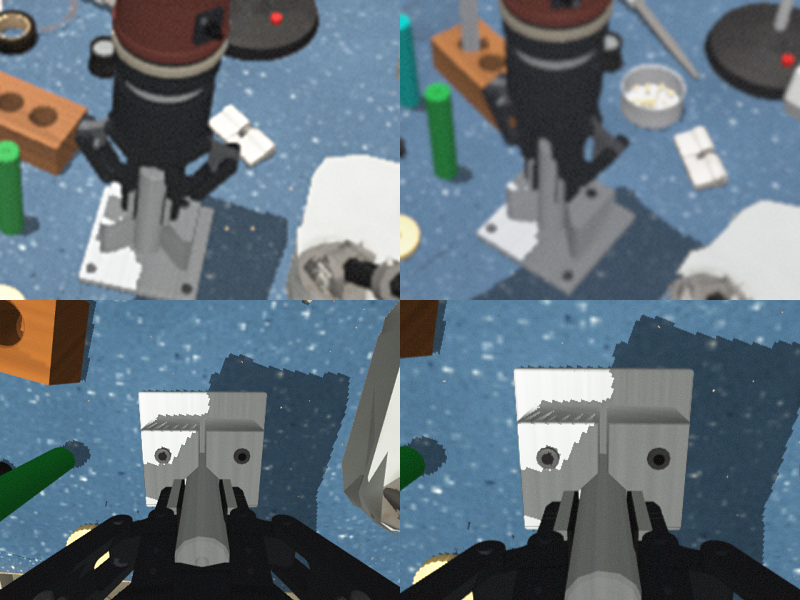

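The bar sits in the V with the force steady at about 8.5 N and balanced laterally. I'll do one tilt check, comparing the bar top with the seat in the two fixed views.

Run:
```python
from workcell import ctrl
from h import *
im=[]
for n,(u,v) in (("scene",(293,205)),("side",(262,203))):
    c=ctrl.capture(n);R=pose(c);I=cv2.resize(c["img"][v:v+90,u:u+65],None,fx=6,fy=6,interpolation=cv2.INTER_CUBIC)
    p=proj([[488.3,158.7,124.8],[488.3,158.7,14.8],[488.3,158.7,55]],c,R);print(n,p.round(1),((p-[u,v])*6).round())
    im.append(I)
cv2.imwrite("pics/z.png",np.hstack(im))
```

```text
scene [[327.6 224.5]
 [323.4 262.9]
 [324.9 249.7]] [[207. 117.]
 [183. 348.]
 [191. 268.]]
side [[296.2 222.2]
 [295.5 263. ]
 [295.8 249. ]] [[205. 115.]
 [201. 360.]
 [203. 276.]]
```

View pics/z.png

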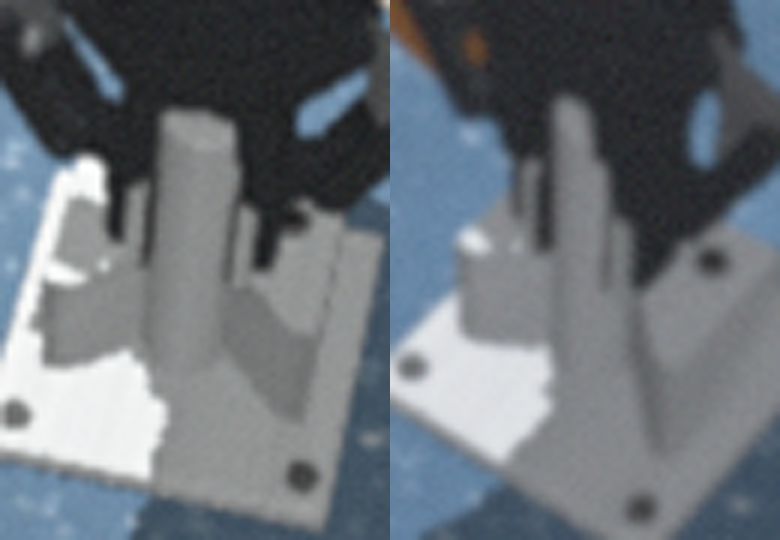

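Run:
```python
from h import *
import pickle
d=pickle.load(open("c0.pkl","rb"));s,t=d["scene"],d["side"];Rs,Rt=pose(s),pose(t)
T=np.array([488.3,158.7,0])
for z in (120,123,126): print(z,[loc(ray(p,c,R,z)-T)[:2] for p,c,R in (((326,226.8),s,Rs),((295.7,222),t,Rt))])
for z in (10,15): print("low centre",z,loc(ray((293+185/6,205+350/6),s,Rs,z)-T),loc(ray((262+200/6,203+355/6),t,Rt,z)-T))
```

```text
120 [array([-1.51,  1.99]), array([3.31, 3.46])]
123 [array([-3.9 ,  1.72]), array([1.08, 1.87])]
126 [array([-6.3 ,  1.45]), array([-1.15,  0.29])]
low centre 10 [ 2.61 -0.51 10.  ] [ 4.39  3.58 10.  ]
low centre 15 [-0.83 -0.88 15.  ] [ 1.27  1.36 15.  ]
```

Run:
```python
from h import *
import pickle
v=cv2.imread("pics/v.png"); e=cv2.imread("pics/e.png")
g=cv2.cvtColor(v,cv2.COLOR_BGR2GRAY).astype(int)
print("col602",g[440:470:2,602],"disc",g[540:600:3,602])
g2=cv2.cvtColor(v[300:,:400],cv2.COLOR_BGR2GRAY).astype(int);print("w disc col201 rows230-290",g2[230:290:3,201])
g3=cv2.cvtColor(e[300:,:400],cv2.COLOR_BGR2GRAY).astype(int);print("e disc",g3[230:290:3,201])
c=pickle.load(open("w.pkl","rb"))[0][1];M=np.array(c["mount"])
def tx(u,vv,z):
    d=M[:3,:3]@np.array([(u-c["cx"])/c["fx"],(vv-c["cy"])/c["fy"],1]);o=M[:3,3];return (o+d*(z-o[2])/d[2]).round(2)
for vv in (210,213,216): print("low",vv,tx(282,vv,47.5)[0]-12)
for vv in (335,340,345,350,355,360,365,370,375): print("top",vv,tx(282,vv,-62.5))
```

```text
col602 [119 122 118 119 116 121 114  85  86  86  87  86  86  85  91] disc [ 84  89  85  85  88  87  89  87  85  86  85 116 122 124 123 126 125 123
 127 124]
w disc col201 rows230-290 [ 91  91  95 123 131 127 130 130 130 118 127 126  97  21  19  18  19  16
  18  22]
e disc [ 97  96 107 133 138 139 135 139 138 131 136 132 112  19  18  24  18  19
  18  21]
low 210 1.0
low 213 -0.8900000000000006
low 216 -2.789999999999999
top 335 [ 11.1  -1.1 -62.5]
top 340 [  9.4  -1.1 -62.5]
top 345 [  7.67  -1.11 -62.5 ]
top 350 [  5.93  -1.11 -62.5 ]
top 355 [  4.17  -1.11 -62.5 ]
top 360 [  2.39  -1.11 -62.5 ]
top 365 [  0.59  -1.12 -62.5 ]
top 370 [ -1.23  -1.12 -62.5 ]
top 375 [ -3.07  -1.12 -62.5 ]
```

The wrist view shows the bar's tilt in the grip is about 0.01 rad and hasn't changed since the push. Handing in.

Run:
```python
from workcell import ctrl
from h import *
s=ctrl.read_state();print(loc(s["force"]),s["grip_force"],s["time_s"]);print(ctrl.hand_in())
```

```text
[-9.32 -0.51  2.4 ] 73.04536700248718 22.4917
the job is handed in; nothing more can be done
None
```

I handed in the job at 22.5 s with the round bar gripped (73 N) and pressed upright into the V at about 8.5 N, lower end roughly 5 mm above the base plate by estimate and the square bar left in its socket; the hand-in gave no verdict.

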